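# Stand the blue measuring cylinder in the spill dish

## Task

Pick up the tall, top-heavy measuring cylinder with the blue cap by its cap, lift it off the bench and stand it upright in the empty white spill dish, setting it down on the dish's floor before letting go. Move slowly and keep it upright all the way, and leave the orange-capped cylinder and the amber bottle in the other dish standing where they are.

Things in the scene. Friction and masses are not known exactly. Their poses are not given: they have to be found in the camera images.
- blue_cyl_center (a point): Tall loose measuring cylinder, 220 mm, 0.22-0.37 kg, on the bench: blue round foot 64 mm across, pale tube 32 mm across with dark rings, heavy blue cap 38 mm across, 45 mm tall, fixed tight at the very top, to grip. Centre of mass high, 140 mm up. Point: on its axis half-way up, 110 mm above the underside, 87 mm below the cap's middle; z axis up.
- orange_cyl_center (a point): A bystander of the same shape and size with orange cap and foot, to be left alone. The point lies on its axis half-way up, 110 mm above the underside; z axis up.
- dish_free: The empty one of two like white round spill dishes, fixed to the bench: 104 mm across outside, rim 12 mm high, inside 92 to 96 mm across, flat floor 4 mm above the bench. The origin is the centre of its underside, on the bench; z axis up. When stood in it, the cylinder's underside is 4 mm above the bench.
- amber_center (a point): A squat amber bottle with white cap, 62 mm across and 100 mm tall, loose, standing in the other white dish; to be left alone. The point lies on its axis half-way up, 50 mm above its underside.
Things that resemble listed ones, but are neither listed nor needed, are in the scene too. What is shaped like the part that bears blue_cyl_center but pink, purple or red is not meant.

How it is judged (in metres and radians):
On the way, in this order (a step that is already met when the one before it is completed fails the run):
1. the blue-capped cylinder is lifted clear of the bench in the gripper (height (world z) of blue_cyl_center above 0.13 m and contact force between the fingers and blue_cyl above 0.5 N), for 0.2 s.
2. still gripped, its foot is lowered into the empty dish to within 12 mm of the floor (horizontal distance between blue_cyl_center and dish_free below 0.025 m and z of blue_cyl_center in the frame of dish_free below 0.126 m and contact force between the fingers and blue_cyl above 0.5 N), for 0.1 s.
At the end, for the whole second after the job is handed in: The blue-capped cylinder stands released and at rest on the floor of the empty dish, upright within 5 degrees, its axis within 20 mm of the dish's centre (whole foot inside the rim); the orange-capped cylinder and amber bottle stand upright within 30 mm of where they started (horizontal distance between blue_cyl_center and dish_free below 0.02 m and z of blue_cyl_center in the frame of dish_free between 0.108 and 0.118 m and angle between blue_cyl_center's own z axis and vertical below 0.087 rad and linear speed of blue_cyl below 0.03 m/s and distance of each of orange_cyl_center, amber_center from where it was at the start of the episode below 0.03 m and angle between each of orange_cyl_center, amber_center's own z axis and vertical below 0.35 rad); the robot touches nothing.
It fails at once if the blue-capped cylinder leans more than 20 degrees or falls over (angle between blue_cyl_center's own z axis and vertical above 0.35 rad).
It fails at once if the orange-capped cylinder is shifted more than 30 mm or tips over (distance of orange_cyl_center from where it was at the start of the episode above 0.03 m or angle between orange_cyl_center's own z axis and vertical above 0.35 rad).
It fails at once if the amber bottle is shifted more than 30 mm or tips over (distance of amber_center from where it was at the start of the episode above 0.03 m or angle between amber_center's own z axis and vertical above 0.35 rad).
It also fails if it takes over 48 s, if anything falls off the work surface, if the arm or the gripper's body presses on something with over 40 N, if the wrist force passes 120 N, or if a joint passes its speed limit or range.

## Robot

A 6-joint arm with a two-finger parallel gripper is mounted at the origin on the work surface. World frame = base frame: x ahead of the robot, y to its left, z up, the work surface at z = 0. Lengths are in mm, angles in rad, forces in N, time in s.
With the tool pointing down it reaches from about 250 to 800 mm from the base axis. Payload 8.5 kg.
Tool frame: the origin (TCP) lies midway between the tips of the shut fingers; the grasp point (between the pads) lies 19 mm behind it; z points along the fingers, y is the line along which they close (so a half turn about z gives the same grasp; the last joint's range is limited). The gripper opens to 85 mm and grips with 20 to 120 N. Pads are 22 mm wide; open, the fingers measure 114 mm over their backs; the gripper's body (76 mm by 85 mm) begins 54 mm behind the grasp point. The pads swing forward as they close: fully open they stand 13 mm farther back than shut.
Start: joints at [1.128, 0.238, -0.013, 1.319, 0, 1.571], TCP at [224.927, 474.328, 231.276] pointing down, gripper open.
Joint ranges: [-2.66, 2.66], [-1.03, 1.9], [-1.14, 1.46], [-1.82, 2.27], [-1.45, 1.34], [-3.14, 3.14]. Speed limits (rad/s): [2.22, 2.22, 2.79, 3.14, 3.14, 3.14].

## Interface

Orientations are given as a rotation vector (axis times angle).
In Python, from cell import manip gives the robot as it stands. The module is installed in compiled form; this text tells all that it offers. Calls block until the motion is done:
- manip.move_to(position, orientation): joint-space move of the TCP to a pose.
- manip.movel(position, rot=None, rate=150, guard=None): straight line of the TCP; rot=None keeps the orientation; rate is the mean speed in mm/s. With guard (N) it stops when the force on the tool has changed by that much, and returns True; else False.
- manip.set_joints(angles): joint-space move.
- manip.release() and manip.grab(squeeze=None): open the fingers fully, or close them until they stop; squeeze is the grip in N (None keeps the last).
- manip.dwell(seconds).
- manip.inverse_kinematics(position, orientation): joint angles nearest the present ones, or None.
- manip.sense(): the state.
- manip.snapshot(name): name is "scene" or "top"; returns a dict with "pixels" (480x640x3 uint8, red, green, blue), "depth" (480x640 float32, mm along the optical axis (not along the pixel's ray), 0 where there is no reading), "vfov" (degrees; the focal length in pixels is half the picture's height over the tangent of half this angle, whatever the lens; pixels are square), "cx", "cy" (the principal point, pixels), "k1" (the pictures are not rectified: a ray, as slopes to the right and down, at radius r is drawn at 1 + k1 r^2 times it, then the intrinsics apply), "position" and "rotation" of the camera in the world. Camera axes: x right, y down, z forward; pixel columns grow to the right and rows downward; lengths in mm; the calibration is good to about 2 mm. A picture is of the moment at which its call begins.
A pose or a line that the arm cannot do raises manip.IKError and nothing moves.
- manip.job_done(): hands the job in; it is judged then, once.
The state is a dict: "time": time; "joint_positions": joint angles; "qd": joint speeds; "tau": joint torques, N m; "tcp_pos": TCP position; "eef_rot": TCP orientation; "contact_force": force on the tool from outside, world axes, zero at the start; "torque": the same for the moment, N m; "grip_width": opening from 0.0 (shut) to 1.0 (fully open); "grasp_force": force on a finger pad.
Only numpy, scipy, OpenCV 4.12 (cv2) and the standard library are available. Lean on these libraries where they do the work, as an engineer would, in place of code of your own. Each camera call takes 0.05 s, during which the arm holds its last target. There are 200 camera calls.

## Working session

There is one attempt and no reset: what is moved stays moved. The work goes in short steps, each a Python script; the robot and the scene stay as the last script left them, time stands still between calls to the robot, and variables do not carry over. Pictures are saved under pics/ and viewed, at most 10 in all, crops included, and the job is handed in when it is done.

```bash
mkdir -p pics; python3 - <<'E'
from cell import manip
import cv2,numpy as np,pickle
for n in("scene","top"):
    s=manip.snapshot(n); pickle.dump(s,open(n+".pkl","wb"))
    cv2.imwrite(f"pics/{n}0.png",s["pixels"][:,:,::-1])
    print(n,{k:v for k,v in s.items() if k not in("pixels","depth")})
print(manip.sense())
E
```

```text
scene {'vfov': 53.42305545689214, 'cx': 317.13897201939983, 'cy': 238.03683620848815, 'k1': -0.060850017200625474, 'position': array([1344.90660594,   17.72298804,  635.18420303]), 'rotation': array([-1.6219728 , -1.61468211,  0.86400007])}
top {'vfov': 43.5151435678888, 'cx': 322.1185001060773, 'cy': 239.23864628946671, 'k1': 0.037130830128682686, 'position': array([ 359.82098818,   28.96087059, 1305.05810636]), 'rotation': array([-2.17581849,  2.12927787, -0.13440037])}
{'time': 0.1, 'joint_positions': array([ 1.12797285e+00,  2.38700312e-01, -1.41982696e-02,  1.31926065e+00,
        3.54193865e-05,  1.57080316e+00]), 'qd': array([ 0.00068126, -0.00099469,  0.00373122,  0.00037207,  0.00092114,
        0.0003896 ]), 'tau': array([ 1.94387699e-04, -5.39722824e+01,  3.46997845e+01,  1.34980938e-02,
       -3.69099234e-05,  2.52694275e-05]), 'tcp_pos': array([224.77009684, 473.98951489, 230.74166747]), 'eef_rot': array([-6.89853140e-01, -3.06457259e+00,  2.07614991e-03]), 'contact_force': array([ 0.06352203, -0.52318314, -0.22931055]), 'torque': array([ 0.0148803 , -0.07749606,  0.05502043]), 'grasp_force': 0.0, 'grip_width': 0.995453459244806}
```

View pics/scene0.png

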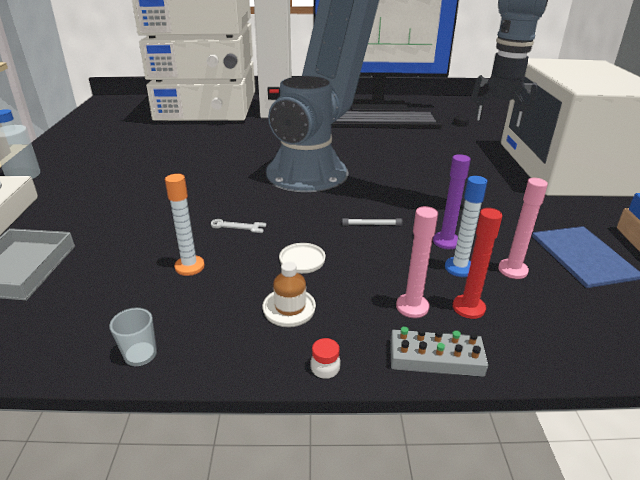

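View pics/top0.png

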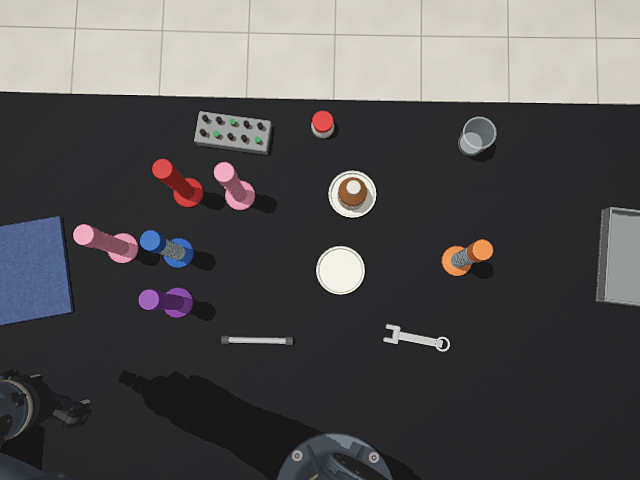

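The scene view shows the blue-capped cylinder at (475,190) with foot (460,268), purple at (460,160), red at (490,215), and pinks at (425,215) and (537,185). The empty dish is at (302,257) and the amber bottle's dish at (289,305). In the top view the blue cap is at (150,242), its foot at (178,253), the empty dish at (340,270) and orange at (483,250).

Only the cylinder at top (150,242) / scene (475,190) has a blue cap, a blue foot and a pale ringed tube. The one-colour pink, red and purple ones are decoys. Next I'll measure positions and make a confirming crop.

```bash
cat > h.py <<'E'
import cv2,numpy as np
from scipy.spatial.transform import Rotation as R
def geom(s):
    f=240/np.tan(np.radians(s["vfov"]/2))
    K=np.array([[f,0,s["cx"]],[0,f,s["cy"]],[0,0,1]]); return K,np.array([s["k1"],0,0,0,0.])
def rays(s,uv):
    K,D=geom(s)
    p=cv2.undistortPoints(np.asarray(uv,float).reshape(-1,1,2),K,D).reshape(-1,2)
    return np.c_[p,np.ones(len(p))]@R.from_rotvec(s["rotation"]).as_matrix().T
def onz(s,uv,z):
    d=rays(s,uv); return s["position"]+d*((z-s["position"][2])/d[:,2])[:,None]
def cloud(s):
    v,u=np.mgrid[0:480,0:640]
    d=rays(s,np.c_[u.ravel(),v.ravel()])
    return (s["position"]+d*s["depth"].reshape(-1,1)).reshape(480,640,3)
def hsv(s): return cv2.cvtColor(s["pixels"],cv2.COLOR_RGB2HSV)
def mask(s,lo,hi): return cv2.inRange(hsv(s),lo,hi)>0
def blobs(m,amin=60):
    n,l,st,c=cv2.connectedComponentsWithStats(m.astype(np.uint8)); return [(l==i) for i in range(1,n) if st[i,4]>amin]
E
python3 - <<'E'
import pickle; from h import *
S={n:pickle.load(open(n+".pkl","rb")) for n in("scene","top")}
cols=dict(blue=((103,150,60),(118,255,255)),orange=((8,170,90),(16,255,255)),white=((0,0,150),(40,60,255)),red=((0,180,60),(4,255,255)),red2=((175,170,60),(180,255,255)),purple=((130,80,40),(150,255,255)),pink=((165,60,120),(176,160,255)))
for n,s in S.items():
    P=cloud(s)
    for c,(lo,hi) in cols.items():
        for b in blobs(mask(s,lo,hi)):
            v,u=np.nonzero(b); p=P[b&(s["depth"]>0)]
            if len(p)<10 or p[:,2].max()>330 or abs(p[:,0].mean()-450)>350: continue
            zt=np.percentile(p[:,2],95); t=p[p[:,2]>zt-6]
            x,y,w,h=cv2.boundingRect(b.astype(np.uint8))
            print(n,c,"px",(x,y,w,h),len(u),"med",p.mean(0).round(),"zrange",np.percentile(p[:,2],[2,98]).round(),"top mid",((t.max(0)+t.min(0))/2).round(1),"mean",t.mean(0).round(1))
a=cv2.resize(S["scene"]["pixels"][140:330,380:570],(590,590),interpolation=cv2.INTER_CUBIC)
cv2.imwrite("pics/crop.png",a[:,:,::-1])
E
```

```text
scene blue px (465, 176, 22, 27) 476 med [497. 348. 200.] zrange [177. 221.] top mid [496.4 347.6 218.5] mean [498.9 347.1 219.1]
scene blue px (629, 193, 11, 26) 184 med [352. 817.  85.] zrange [ 65. 111.] top mid [343.5 818.8 108.3] mean [344.2 817.7 108.4]
scene blue px (445, 257, 25, 20) 256 med [509. 337.   9.] zrange [ 0. 15.] top mid [496.6 345.9  12.7] mean [505.  338.4  11.9]
scene orange px (165, 178, 22, 23) 358 med [ 496. -252.  195.] zrange [176. 218.] top mid [ 498.1 -254.2  214.9] mean [ 502.8 -250.7  214.6]
scene orange px (175, 263, 29, 12) 82 med [ 512. -249.    3.] zrange [-2.  8.] top mid [ 505.2 -252.2    5.1] mean [ 512.6 -250.1    4.7]
scene white px (0, 176, 37, 58) 1414 med [ 249. -768.   45.] zrange [ 6. 70.] top mid [ 244.2 -799.8   70.6] mean [ 224.6 -785.    67.9]
scene white px (279, 243, 47, 34) 1204 med [484.  -4.  19.] zrange [ -1. 103.] top mid [628.2 -23.6 100.8] mean [629.6 -23.6 102. ]
scene white px (263, 290, 53, 36) 1293 med [647. -25.  16.] zrange [ 2. 51.] top mid [645.3 -23.7  47.4] mean [650.4 -21.6  46.7]
scene white px (492, 409, 148, 71)
[... 3450 characters left out ...]
 top mid [ 322.  -168.5   11. ] mean [ 320.6 -161.8    9.6]
top white px (229, 337, 57, 7) 276 med [309. 170.  15.] zrange [10. 20.] top mid [309.3 169.5  17.8] mean [309.4 168.8  16.1]
top red px (157, 163, 46, 44) 686 med [619. 322.  95.] zrange [  3. 219.] top mid [621.  328.  217.7] mean [615.2 322.8 215.7]
top purple px (138, 287, 56, 31) 1232 med [385. 338. 107.] zrange [ -1. 223.] top mid [385.9 343.4 220.9] mean [385.6 343.2 220.7]
top pink px (213, 162, 42, 48) 1109 med [617. 216. 108.] zrange [  1. 223.] top mid [621.6 219.7 221. ] mean [621.3 219.4 220.6]
top pink px (73, 224, 65, 39) 1353 med [498. 462. 109.] zrange [  0. 224.] top mid [499.9 468.9 221.1] mean [499.7 468.3 220.6]
```

View pics/crop.png

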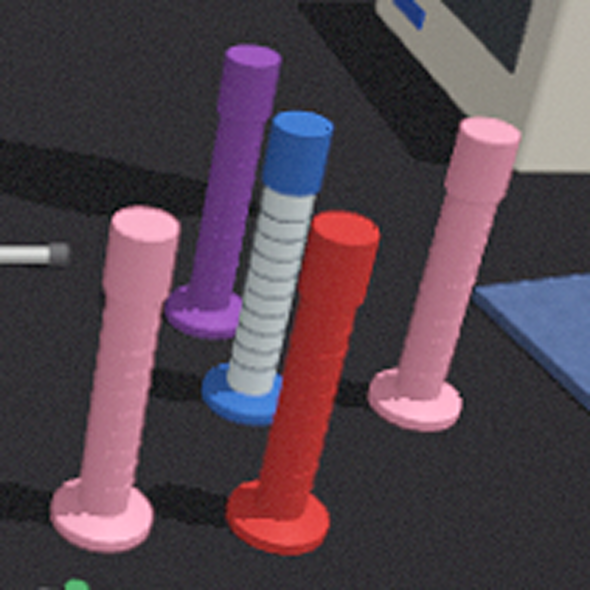

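The crop confirms it: at about (297,150), the blue cap on a pale ringed tube with a blue foot is the only match. The others are one colour. I'll refine the dish centre, then approach from above with the fingers closing along y.

```bash
python3 - <<'E'
import pickle; from h import *
from cell import manip
for n,(u,v) in dict(top=(340,270),scene=(302,252)).items():
    s=pickle.load(open(n+".pkl","rb")); m=mask(s,(0,0,150),(40,70,255))
    b=[b for b in blobs(m) if b[v,u]][0]
    if n=="scene": b[263:,280:300]=0   # amber cap overlaps
    q=np.argwhere(b)[:,::-1]; h=cv2.convexHull(q.astype(np.float32)).reshape(-1,2)
    p=onz(s,h,12.)[:,:2]; e=cv2.minEnclosingCircle(p.astype(np.float32)); print(n,"dish",e)
    if n=="scene":
        pass
    b=[b for b in blobs(mask(s,(103,150,60),(118,255,255))) if b[(242,190)[n=="scene"],(150,475)[n=="scene"]]][0]
    r=cv2.minEnclosingCircle(np.argwhere(b)[:,::-1].astype(np.float32)); print(n,"cap ray z197",onz(s,[r[0]],197.5))
D=[0,np.pi,0]
p=manip.sense()["tcp_pos"]
manip.movel([p[0],p[1],320],rate=120)
manip.move_to([494,347.5,320],D)
s=manip.sense();print(s["time"],s["tcp_pos"],s["joint_positions"])
s=manip.snapshot("scene");cv2.imwrite("pics/s1.png",s["pixels"][:,:,::-1])
E
```

```text
top dish ((462.2877197265625, -3.5898807048797607), 52.38114547729492)
top cap ray z197 [[493.45544643 349.46283367 197.5       ]]
scene dish ((469.1475830078125, -2.284043550491333), 58.254608154296875)
scene cap ray z197 [[491.2634956  350.05467637 197.5       ]]
2.1333 [493.38759042 347.91118356 319.76402476] [6.14003401e-01 3.73254921e-01 4.04275429e-01 1.60236014e+00
 3.32805395e-04 6.14231397e-01]
```

View pics/s1.png

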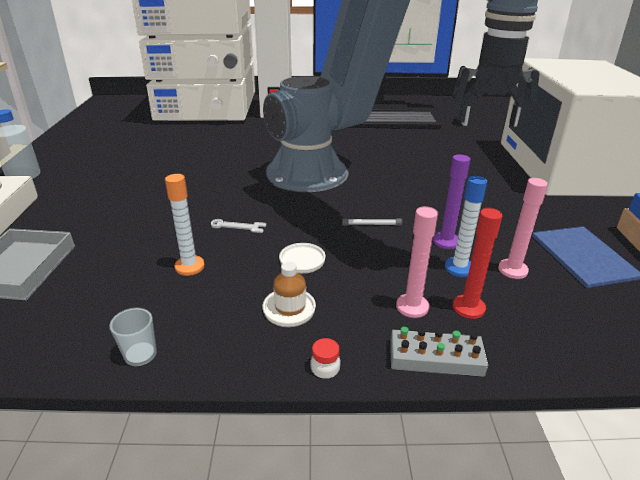

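The gripper hangs above the group, with fingertips at about (465,122) and (518,118), above the blue cap at (475,185). I'll lower it to just above the cap and check alignment numerically and in a crop.

```bash
python3 - <<'E'
from h import *
from cell import manip
D=[0,np.pi,0]
manip.movel([493.5,348.5,232],rot=D,rate=80)
st=manip.sense();print(st["time"],st["tcp_pos"],st["contact_force"])
out=[]
for n in("scene","top"):
    s=manip.snapshot(n);K,Dc=geom(s);Rm=R.from_rotvec(s["rotation"]).as_matrix()
    pts=np.array([st["tcp_pos"],[493.5,348.5,220],[493.5,348.5,110],[493.5,348.5,5]])
    uv=cv2.projectPoints((pts-s["position"])@Rm,np.zeros(3),np.zeros(3),K,Dc)[0].reshape(-1,2)
    print(n,uv.round(1))
    im=s["pixels"].copy()
    for p in uv: cv2.circle(im,tuple(int(round(x)) for x in p),1,(255,255,0),-1)
    u,v=uv[1].astype(int); out.append(cv2.resize(im[v-80:v+100,max(0,u-90):u+90],(390,390)))
cv2.imwrite("pics/c2.png",np.hstack(out)[:,:,::-1])
E
```

```text
3.4333 [493.75974024 348.68001283 232.55031959] [-0.60343759 -0.70145948 -0.39102955]
scene [[478.5 173.3]
 [477.1 178.9]
 [467.4 225.9]
 [458.9 265.8]]
top [[147.4 238.4]
 [149.5 239.4]
 [165.4 246.5]
 [178.1 252.1]]
```

View pics/c2.png

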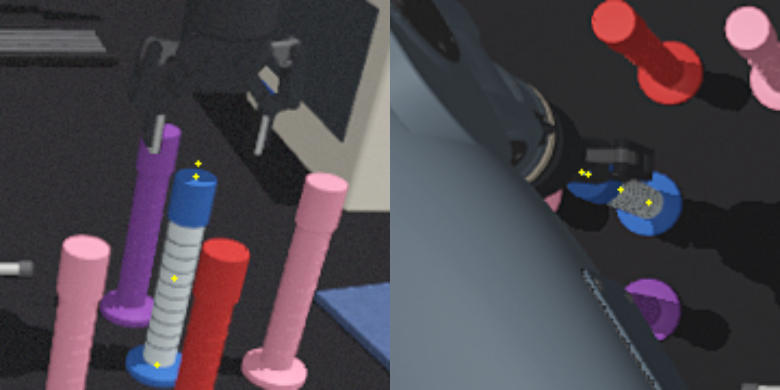

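The projected axis points (yellow) sit on the blue cylinder, and the fingers straddle its cap at left (155,145) and right (262,150). I'll descend, grip and lift.

```bash
python3 - <<'E'
from h import *
from cell import manip
D=[0,np.pi,0]
print(manip.movel([493.5,348.5,175],rot=D,rate=45,guard=8))
s=manip.sense();print(s["time"],s["tcp_pos"],s["contact_force"])
manip.grab(60); manip.dwell(.3)
s=manip.sense();print(s["time"],s["grip_width"],s["grasp_force"],s["contact_force"],s["torque"])
manip.movel([493.5,348.5,185],rot=D,rate=20);manip.dwell(.2)
s=manip.sense();print(s["time"],s["tcp_pos"],s["grip_width"],s["grasp_force"],s["contact_force"],s["torque"])
p=manip.snapshot("scene");cv2.imwrite("pics/c3.png",cv2.resize(p["pixels"][60:330,320:590],(590,590))[:,:,::-1])
E
```

```text
False
4.95 [493.68432964 348.59853451 175.35083839] [-0.57101789 -0.26707914 -0.18199141]
5.7583 0.4321590328514262 60.421172976493835 [ 1.00006006 -1.64142214  5.35068548] [-0.31102395 -0.07916972 -0.03821826]
6.6083 [493.4296802  348.47800898 184.88009353] 0.430106324561181 60.255643129348755 [-0.57920827  0.51790503 -4.12254676] [ 0.02657429  0.08268952 -0.0041145 ]
```

View pics/c3.png

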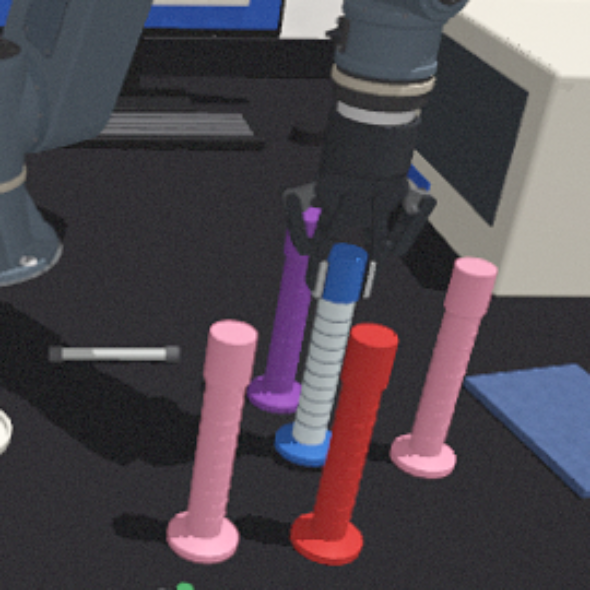

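The cap is held between the pads at (345,275) in the crop, and the cylinder is upright and just off the bench. I'll lift, carry it and hover over the dish.

```bash
python3 - <<'E'
from h import *
from cell import manip
D=[0,np.pi,0]
manip.movel([493.5,348.5,240],rot=D,rate=50);manip.dwell(.3)
manip.movel([462.5,-4,240],rot=D,rate=70);manip.dwell(.3)
manip.movel([462.5,-4,205],rot=D,rate=40);manip.dwell(.3)
s=manip.sense();print(s["time"],s["tcp_pos"],s["grip_width"],s["grasp_force"],s["contact_force"],s["torque"])
q=[]
for n in("scene","top"):
    p=manip.snapshot(n);P=cloud(p)
    for b in blobs(mask(p,(103,150,60),(118,255,255)),30):
        c=P[b&(p["depth"]>0)]
        if len(c)>10 and abs(c[:,1].mean())<150 and c[:,0].mean()>300: print(n,c.mean(0).round(1),np.percentile(c,[3,97],axis=0).round(1).tolist(),cv2.boundingRect(b.astype(np.uint8)))
    q.append(cv2.resize(p["pixels"][100:330,200:430],(390,390)))
cv2.imwrite("pics/c4.png",np.hstack(q)[:,:,::-1])
E
```

```text
15.0417 [462.56582065  -4.00773334 205.13348407] 0.42779043243261855 60.25609731674194 [-0.16741781  0.04514744 -3.79522127] [-0.01351009 -0.01332243 -0.02119565]
scene [473.8  -3.6 232.8] [[452.9, -20.9, 208.5], [483.8, 13.1, 249.6]] (292, 155, 19, 27)
scene [475.6  -3.1  37.3] [[397.2, -31.4, 0.7], [495.1, 24.2, 43.1]] (288, 239, 28, 18)
```

View pics/c4.png

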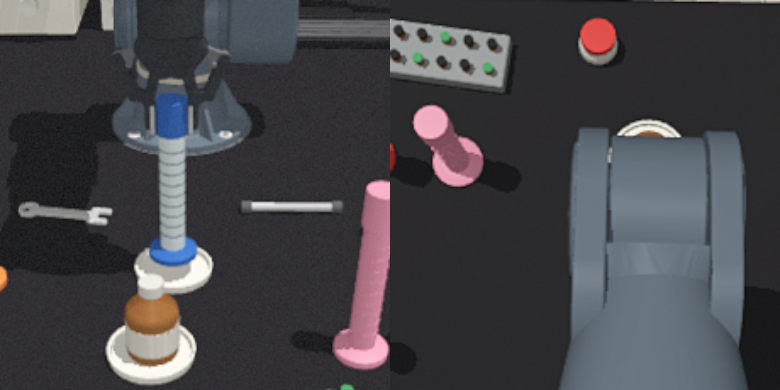

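The cylinder hangs upright over the empty dish: foot at (172,250) and dish at (172,268) in the left crop. The amber bottle is untouched. I'll lower it with a force guard.

```bash
python3 - <<'E'
from h import *
from cell import manip
D=[0,np.pi,0]
print(manip.movel([462.5,-4,186],rot=D,rate=25)); manip.dwell(.2)
print(manip.movel([462.5,-4,170],rot=D,rate=8,guard=3)); manip.dwell(.4)
s=manip.sense();print(s["time"],s["tcp_pos"],s["grip_width"],s["grasp_force"],s["contact_force"],s["torque"])
p=manip.snapshot("scene");P=cloud(p)
for b in blobs(mask(p,(103,150,60),(118,255,255)),30):
    c=P[b&(p["depth"]>0)]
    if len(c)>10 and abs(c[:,1].mean())<150 and c[:,0].mean()>300: print(np.median(c,0).round(1),np.percentile(c,[3,97],axis=0).round(1).tolist())
cv2.imwrite("pics/c5.png",cv2.resize(p["pixels"][130:320,210:400],(590,590))[:,:,::-1])
E
```

```text
False
True
17.6667 [462.53475625  -4.08132182 179.2401125 ] 0.4295285578734733 61.10591769218445 [ 0.2210285  -0.81623819  4.9484239 ] [-0.01674994  0.1185671   0.00461765]
[477.6  -3.3 209.3] [[451.9, -21.3, 182.9], [483.5, 13.1, 223.9]]
[481.3  -2.3  13.2] [[448.9, -30.2, 7.5], [494.5, 22.3, 17.3]]
```

View pics/c5.png

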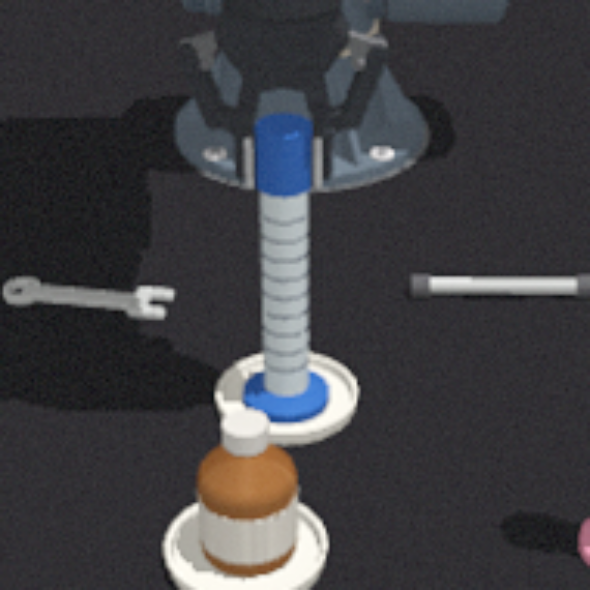

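The foot stands centred inside the dish at (286,395), and contact came at z 179.2, exactly 4 mm above the pick height, so it's on the floor. I'll release and retreat straight up.

```bash
python3 - <<'E'
from h import *
from cell import manip
D=[0,np.pi,0]
manip.movel([462.5,-4,179.6],rot=D,rate=5); manip.dwell(.2)
manip.release(); manip.dwell(.5)
manip.movel([462.5,-4,260],rot=D,rate=40)
manip.movel([462.5,-4,330],rot=D,rate=80); manip.dwell(.5)
s=manip.sense();print(s["time"],s["tcp_pos"],s["grip_width"],s["contact_force"])
p=manip.snapshot("scene");P=cloud(p)
for b in blobs(mask(p,(103,150,60),(118,255,255)),30):
    c=P[b&(p["depth"]>0)]
    if len(c)>10 and abs(c[:,1].mean())<150 and c[:,0].mean()>300: print(np.median(c,0).round(1),np.percentile(c,[3,97],axis=0).round(1).tolist())
cv2.imwrite("pics/c6.png",p["pixels"][:,:,::-1])
E
```

```text
23.0667 [462.48412224  -3.98428965 329.95424945] 0.9998881546435766 [0.38286757 0.24062772 0.35875413]
[477.6  -3.1 209.5] [[452.8, -21.2, 183.0], [483.1, 13.1, 223.8]]
[480.9  -2.3  13.1] [[450.6, -30.3, 7.4], [494.8, 22.2, 17.1]]
```

View pics/c6.png

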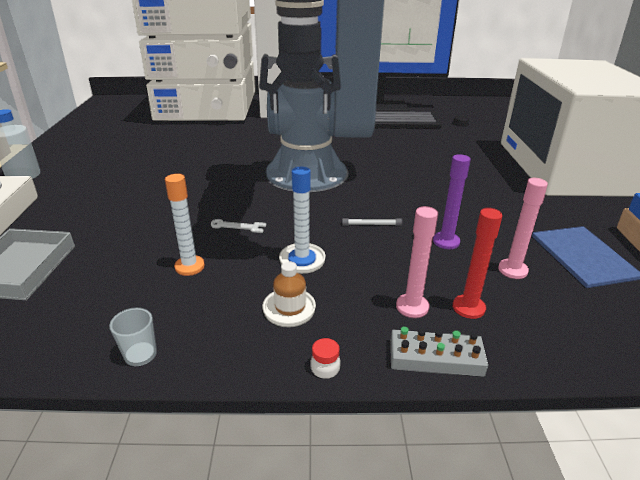

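The blue-capped cylinder stands upright and released in the dish at (302,257), the gripper is clear above it, and orange (185,225) and amber (289,290) haven't moved.

```bash
python3 -c "
from cell import manip
print(manip.job_done())"
```

```text
the job is handed in; nothing more can be done
None
```

The blue-capped cylinder is standing upright and released on the floor of the empty dish, the orange-capped cylinder and amber bottle were left where they stood, and the job was handed in at about 23 s (no verdict was returned).

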